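# Ready the press nest: cull the short bush, then set and hold the float nut

## Task

Get this press nest ready: five of the six black bushes standing in it are the same, one is shorter than the rest - take that one out and leave it in the red reject bin. Then screw the brass knurled nut on the nest's stud down clockwise until it bottoms out, back it off a quarter turn so the carrier can float, and finish still gripping the nut there, so that its lock screw can be nipped up. Leave the good bushes in their pockets and everything else on the bench where it is.

Things in the scene. Friction and masses are not known exactly. Their poses are not given: they have to be found in the camera images.
- nest: press nest, fixed: dark base 180 x 240 mm, on it a grey carrier 150 (own x) x 210 (own y) mm, top 30 mm above the bench, six pockets (24 mm wide, floor at 20 mm) at own x -50, 0, 50, y -80, 80 mm. Midway a steel hub of 28 mm diameter (52 mm at its foot) rises to 78 mm, with a threaded stud of 16 mm up to 116 mm. Origin: underside centre, on the stud axis, at bench height; z up.
- thread (a joint): turning of the brass nut on the stud, in rad: grows as the nut is turned clockwise seen from above (right-hand thread, 4 mm down per turn). At 5.0 the nut bottoms out on the hub and turns no further; started on the thread but not yet down at the beginning. It turns stiffly (about 0.1 N m) and stays where it is left.
- nut: the brass knurled nut on the stud, 40 mm in diameter and 24 mm tall, its axis vertical, with a white painted mark on its top face. Origin: centre of its underside (78 mm above the bench when bottomed, up to 3 mm more before); z up; it turns with the nut.
- short_bush: the short black bush, 22 mm in diameter and 32 mm tall (top 52 mm above the bench), standing in one of the nest's six pockets. Origin: centre of its underside; z up along its axis. About 30 g.
- reject_bin: red open reject bin fixed to the bench, 140 x 140 x 55 mm outside, walls and floor 4 mm. Origin: centre of its underside; z up.
- bush_0: a good black bush, 22 mm in diameter and 44 mm tall (top 64 mm above the bench), standing in one of the nest's six pockets; to be left there. Origin: centre of its underside.
- bush_1: a good black bush, 22 mm in diameter and 44 mm tall (top 64 mm above the bench), standing in one of the nest's six pockets; to be left there. Origin: centre of its underside.
- bush_2: a good black bush, 22 mm in diameter and 44 mm tall (top 64 mm above the bench), standing in one of the nest's six pockets; to be left there. Origin: centre of its underside.
- bush_3: a good black bush, 22 mm in diameter and 44 mm tall (top 64 mm above the bench), standing in one of the nest's six pockets; to be left there. Origin: centre of its underside.
- bush_4: a good black bush, 22 mm in diameter and 44 mm tall (top 64 mm above the bench), standing in one of the nest's six pockets; to be left there. Origin: centre of its underside.
- screwdriver: yellow-handled screwdriver, about 200 mm long, lying on the bench along its own x; leave alone. Origin: at its middle, underside.
- setting_ring: steel setting ring, 60 mm in diameter, 22 mm tall, lying on the bench; leave alone. Origin: centre of its underside.
- calliper: calliper, 190 mm long, with a black slide, lying flat on the bench along its own x; leave alone. Origin: middle of its underside.

How it is judged:
On the way, in this order (a step that is already met when the one before it is completed fails the run):
1. the short bush lies in the reject bin, let go (x of short_bush in the frame of reject_bin between -0.066 and 0.066 m and y of short_bush in the frame of reject_bin between -0.066 and 0.066 m and z of short_bush in the frame of reject_bin below 0.045 m and contact force between the fingers and short_bush below 0.2 N), for 0.2 s.
2. the nut is screwed down until it bottoms out on the hub, gripped by the fingers (value of joint thread above 4.92 rad and contact force between the fingers and nut above 2 N), for 0.1 s.
At the end, for the whole second after the job is handed in: The short bush rests in the reject bin, let go; the nut, after bottoming out, stands 90 (+-20) degrees back from bottom, still, gripped with over 4 N; the good bushes are within 12 mm and the screwdriver, ring and calliper within 30 mm of where they started (all of step 1 and value of joint thread between 3.0792 and 3.7792 rad and velocity of joint thread between -0.1 and 0.1 rad/s and contact force between the fingers and nut above 4 N and linear speed of short_bush below 0.02 m/s and distance of each of bush_0, bush_1, bush_2, bush_3, bush_4 from where it was at the start of the episode below 0.012 m and distance of each of screwdriver, setting_ring, calliper from where it was at the start of the episode below 0.03 m); the arm keeps its last pose, push and grip.
It fails at once if a good bush is lifted out of or knocked from its pocket (over 12 mm) (distance of any of bush_0, bush_1, bush_2, bush_3, bush_4 from where it was at the start of the episode above 0.012 m).
It fails at once if the screwdriver, setting ring or calliper is shifted by over 30 mm (distance of any of screwdriver, setting_ring, calliper from where it was at the start of the episode above 0.03 m).
It also fails if it takes over 61 s, if anything falls off the work surface, if the arm or the gripper's body presses on something with over 40 N, if the wrist force passes 120 N, or if a joint passes its speed limit or range.

## Robot

A 6-joint arm with a two-finger parallel gripper is mounted at the origin on the work surface. World frame = base frame: x ahead of the robot, y to its left, z up, the work surface at z = 0. Lengths are in m, angles in rad, forces in N, time in s.
With the tool pointing down it reaches from about 0.375 to 0.9 m from the base axis. Payload 3.1 kg.
Tool frame: the origin (TCP) lies midway between the tips of the shut fingers; the grasp point (between the pads) lies 19 mm behind it; z points along the fingers, y is the line along which they close (so a half turn about z gives the same grasp; the last joint's range is limited). The gripper opens to 85 mm and grips with 20 to 120 N. Pads are 22 mm wide; open, the fingers measure 114 mm over their backs; the gripper's body (76 mm by 85 mm) begins 54 mm behind the grasp point. The pads swing forward as they close: fully open they stand 13 mm farther back than shut.
Start: joints at [-1.458, 0.527, 1.433, -0, 1.181, -0.178], TCP at [0.179, -0.599, 0.231] pointing down, gripper open.
Joint ranges: [-3.08, 3.08], [-0.75, 2.2], [0.22, 2.44], [-1.43, 4.57], [0, 2.65], [-2.85, 2.85]. Speed limits (rad/s): [2.79, 2.79, 3.14, 3.14, 3.14, 3.14].

## Interface

Orientations are given as a unit quaternion [x, y, z, w].
In Python, from station import ctrl, optics gives the robot as it stands.
- The arm moves only by the shell command python3 -m creep 'ROWS'. ROWS is JSON, a list of rows, each an object with "offset": the shift along the tool's x, y, z as a fraction of full scale, a list of three; "delta_rot": the turn, a rotation vector about the tool's x, y, z as a fraction of full scale, a list of three; "hand": the opening, from 0 (shut) to 1 (fully open). A call has 1 to 5 rows; each row shifts and turns the commanded pose from where the row before left it, along the tool's axes as they then stand; what a row does not reach is not made up. Full scale, the value 1, is 0.02 m for a shift and 0.12 rad for a turn. A row lasts 1/12 s, in which the tool goes at most 41.7 mm and 7.16 degrees, less where a joint would pass 70% of its speed; a pose out of reach is approached as far as the arm can. A call with a number of a shift or a turn outside -1 to 1 is refused whole. A call with a gripper value outside its range is refused whole. The fingers move at their own pace and stop on an object; the grip force is fixed at half the most. Time passes only in rows, so rows that do not move let the fingers close. It gives the time, the measured TCP pose, the force, the opening and the grip force at its end, in the units of the state.
- ctrl.get_obs(): the state, without advancing time (a new reading comes with each control period).
- optics.read_camera(name): name is "scene" or "top" or "wrist"; returns (picture, depth): 384x512x3 uint8, red, green, blue; 384x512 float32, m along the optical axis (not along the pixel's ray), 0 where there is no reading.
- optics.camera_model(name): a dict with "fx", "fy", "cx", "cy" (pixels), "world_to_cam" (4x4, takes a point from world to camera coordinates). Camera axes: x right, y up, looking along -z (the intrinsics and any distortion apply to the point x, -y, -z); pixel columns grow to the right and rows downward; lengths in m; the calibration is good to about 2 mm. A picture is of the moment at which its call begins: read the wrist's pose just before it. camera_model takes no time and is no camera call; for the wrist camera it gives the pose at the moment of the call.
- ctrl.sign_off(): hands the job in; it is judged then, once.
The state is a dict: "clock": time; "joint_pos": joint angles; "joint_velocities": joint speeds; "tau": joint torques, N m; "tool_pos": TCP position; "eef_rot": TCP orientation; "force": force on the tool from outside, world axes, zero at the start; "moment": the same for the moment, N m; "finger_gap": opening from 0.0 (shut) to 1.0 (fully open); "grip_force": force on a finger pad.
Only numpy, scipy, OpenCV 4.12 (cv2) and the standard library are available. Lean on these libraries where they do the work, as an engineer would, in place of code of your own. Each camera call takes 0.05 s, during which the arm holds its last target. There are 200 camera calls.

## Working session

There is one attempt and no reset: what is moved stays moved. The work goes in short steps, Python scripts to look and compute and a shell command to move; the robot and the scene stay as the last step left them, time stands still between calls to the robot, and variables do not carry over. Pictures are saved under pics/ and viewed, at most 10 in all, crops included, and the job is handed in when it is done.

```bash
mkdir -p pics; cat > h.py <<'E'
import numpy as np, cv2
from station import ctrl, optics
def cam(n):
    m=optics.camera_model(n); im,d=optics.read_camera(n); return m,im,d
def pts(m,d):
    v,u=np.mgrid[:d.shape[0],:d.shape[1]]
    P=np.stack([(u-m['cx'])/m['fx']*d,-(v-m['cy'])/m['fy']*d,-d],-1)
    T=np.linalg.inv(np.array(m['world_to_cam'])); return P@T[:3,:3].T+T[:3,3]
E
python3 - <<'E'
from h import *
print(ctrl.get_obs()); 
for n in ['top','scene']:
    m,im,d=cam(n); print(m); np.savez(n,im=im,P=pts(m,d),d=d)
    cv2.imwrite(f'pics/{n}.png',im[...,::-1])
E
```

```text
{'clock': 0.0, 'joint_pos': array([-1.45848702e+00,  5.28466971e-01,  1.43388888e+00,  1.63932197e-05,
        1.18137525e+00, -1.78503524e-01]), 'joint_velocities': array([ 0.00020783, -0.00012277,  0.00190181, -0.0011886 , -0.0011485 ,
       -0.00180687]), 'tau': array([-1.80642575e-03, -4.42351341e+01, -1.78027850e+01, -3.02222425e-04,
        8.34850391e-03, -5.79788036e-06]), 'tool_pos': array([ 0.17915756, -0.5980401 ,  0.23033738]), 'eef_rot': array([ 9.89446987e-01,  1.44891397e-01,  4.29572008e-05, -1.06838756e-03]), 'force': array([ 0.13432795, -0.32461364, -0.64734177]), 'moment': array([-0.00096204,  0.02711641,  0.01395458]), 'grip_force': 0.0, 'finger_gap': 1.001696373382222}
{'fx': 407.82097443343406, 'fy': 407.82097443343406, 'cx': 258.9177330902091, 'cy': 190.51607238806608, 'world_to_cam': array([[-2.29166570e-02, -9.99737333e-01,  3.04238719e-04,
        -6.16907766e-03],
       [ 9.92998978e-01, -2.27269205e-02,  1.15915988e-01,
        -6.06844044e-01],
       [-1.15878626e-01,  2.95851567e-03,  9.93258975e-01,
        -1.18264104e+00],
       [ 0.00000000e+00,  0.00000000e+00,  0.00000000e+00,
         1.00000000e+00]])}
{'fx': 466.153035775733, 'fy': 466.153035775733, 'cx': 255.35525242261082, 'cy': 201.2114787958766, 'world_to_cam': array([[-0.22298932,  0.97481608, -0.00306182,  0.13384902],
       [-0.80587309, -0.1825745 ,  0.56323628,  0.45670261],
       [ 0.54849277,  0.12806311,  0.82629021, -1.69007921],
       [ 0.        ,  0.        ,  0.        ,  1.        ]])}
```

View pics/top.png

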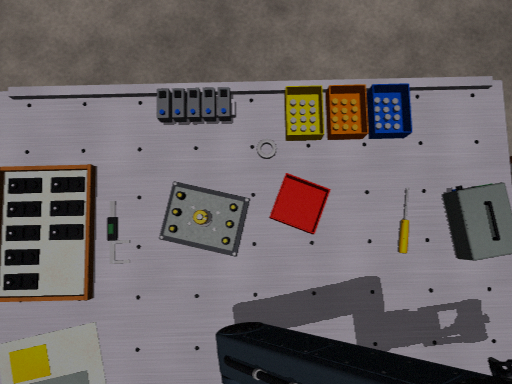

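View pics/scene.png

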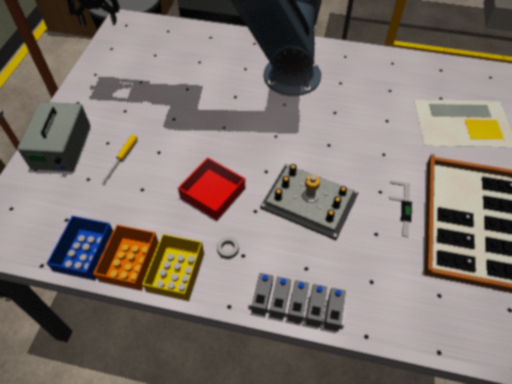

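The top view shows the nest centred near (205,218) with the nut at (201,216). The bushes are at about (180,195), (176,211), (172,229), (234,207), (230,224) and (228,240), and the bin is at (300,204). I'll measure these next.

```bash
python3 - <<'E'
from h import *
z=np.load('top.npz'); P=z['P']; im=z['im']
Z=P[...,2]
roi=np.zeros(Z.shape,bool); roi[170:270,145:262]=1
# carrier
def comp(mask,amin=3):
    n,l,s,c=cv2.connectedComponentsWithStats(mask.astype(np.uint8))
    for i in range(1,n):
        if s[i,4]>=amin:
            q=P[l==i]; print(s[i,4],c[i].round(1),'mean',q.mean(0).round(4),'med',np.median(q,0).round(4),'maxz',q[:,2].max().round(4))
print('bench z',np.median(Z[250:270,100:140]))
print('bushes/nut');comp(roi&(Z>.042))
print('nut');comp(roi&(Z>.09))
car=roi&(Z>.022)&(Z<.04)
r=cv2.minAreaRect(P[car][:,:2].astype(np.float32)*1000);print('carrier',r)
r=cv2.minAreaRect(P[roi&(Z>.01)][:,:2].astype(np.float32)*1000);print('base',r)
red=(im[...,0]>120)&(im[...,1]<60)&(im[...,2]<60); red[:,:260]=0;red[:170]=0;red[:,335:]=0;red[240:]=0
r=cv2.minAreaRect(P[red][:,:2].astype(np.float32)*1000);print('bin',r,P[red].mean(0))
c=cv2.resize(im[175:262,150:260],None,fx=6,fy=6,interpolation=cv2.INTER_CUBIC)
cv2.imwrite('pics/topcrop.png',c[...,::-1])
z=np.load('scene.npz');P=z['P'];Z=P[...,2];roi=np.zeros(Z.shape,bool); roi[150:240,255:365]=1
print('scene');comp(roi&(Z>.042));comp(roi&(Z>.09))
E
```

```text
bench z -0.00019340969088987858
bushes/nut
53 [179.3 194.8] mean [0.5963 0.2124 0.0617] med [0.5957 0.2129 0.0631] maxz 0.069
49 [232.3 206.7] mean [0.558  0.0584 0.0614] med [0.5571 0.0591 0.0622] maxz 0.0691
55 [175.3 211.4] mean [0.548  0.2245 0.06  ] med [0.5488 0.2245 0.0621] maxz 0.068
178 [200.1 216.8] mean [0.5285 0.1465 0.103 ] med [0.528  0.1464 0.1031] maxz 0.1195
49 [228.3 223.4] mean [0.5085 0.0688 0.0869] med [0.5083 0.0712 0.0634] maxz 1.245
46 [171.5 228.1] mean [0.5001 0.2373 0.0511] med [0.5005 0.2372 0.0512] maxz 0.0565
50 [224.5 240.4] mean [0.4612 0.0803 0.086 ] med [0.4621 0.0811 0.0627] maxz 1.245
nut
165 [199.7 216.6] mean [0.5289 0.1473 0.1048] med [0.5281 0.1466 0.1033] maxz 0.1195
carrier ((529.3607177734375, 148.96615600585938), (210.99363708496094, 150.0515594482422), 75.93011474609375)
base ((522.4226684570312, 121.49014282226562), (295.3703918457031, 179.35256958007812), 75.89440155029297)
bin ((532.8424682617188, -125.97087097167969), (144.75778198242188, 212.61062622070312), 65.87200927734375) [ 0.56597346 -0.13844017  0.01447592]
scene
66 [292.6 168.6] mean [0.4684 0.0827 0.057 ] med [0.4697 0.0825 0.06  ] maxz 0.0674
253 [311.8 184.8] mean [0.5433 0.148  0.0948] med [0.542  0.148  0.0992] maxz 1.1397
69 [285.4 180.7] mean [0.5288 0.072  0.0727] med [0.5191 0.0705 0.0606] maxz 1.1397
48 [343.1 189.5] mean [0.5398 0.2345 0.095 ] med [0.508  0.2367 0.0506] maxz 1.1397
67 [278.1 193.4] mean [0.577  0.0605 0.0735] med [0.5671 0.0593 0.0604] maxz 1.1397
69 [336.9 201.1] mean [0.5555 0.2249 0.0574] med [0.5565 0.2246 0.0596] maxz 0.0655
70 [330.4 214.4] mean [0.6042 0.2131 0.0584] med [0.6047 0.2134 0.0609] maxz 0.0674
174 [312.2 181.8] mean [0.5427 0.1477 0.1084] med [0.5393 0.1476 0.1023] maxz 1.1397
```

View pics/topcrop.png

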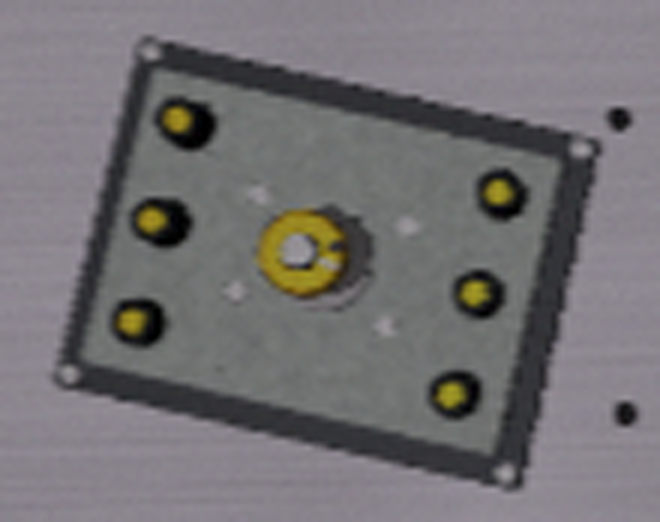

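The views agree: the short bush is the one at about (0.501, 0.238), with its top near 51 mm against about 63 mm for the others. I'll move along an arc over the bench towards it.

```bash
R='x'; 
python3 -m creep '[{"offset":[0.97,-0.575,0],"delta_rot":[0,0,0],"hand":1},{"offset":[0.97,-0.575,0],"delta_rot":[0,0,0],"hand":1},{"offset":[0.97,-0.575,0],"delta_rot":[0,0,0],"hand":1},{"offset":[0.97,-0.575,0],"delta_rot":[0,0,0],"hand":1},{"offset":[0.97,-0.575,0],"delta_rot":[0,0,0],"hand":1}]'
python3 -m creep '[{"offset":[0.97,-0.575,0],"delta_rot":[0,0,0],"hand":1},{"offset":[0.97,-0.575,0],"delta_rot":[0,0,0],"hand":1},{"offset":[0.97,-0.575,0],"delta_rot":[0,0,0],"hand":1},{"offset":[0.97,-0.575,0],"delta_rot":[0,0,0],"hand":1},{"offset":[0.97,-0.575,0],"delta_rot":[0,0,0],"hand":1}]'
python3 -m creep '[{"offset":[0.97,-0.575,0],"delta_rot":[0,0,0],"hand":1},{"offset":[0.97,-0.575,0],"delta_rot":[0,0,0],"hand":1},{"offset":[0.97,-0.575,0],"delta_rot":[0,0,0],"hand":1},{"offset":[0.97,-0.575,0],"delta_rot":[0,0,0],"hand":1},{"offset":[0.97,-0.575,0],"delta_rot":[0,0,0],"hand":1}]'
python3 - <<'E'
from h import *
z=np.load('top.npz'); P=z['P']; im=z['im']
hsv=cv2.cvtColor(im,cv2.COLOR_RGB2HSV)
red=(hsv[...,1]>180)&((hsv[...,0]<6)|(hsv[...,0]>174))&(hsv[...,2]>60)
red[:,:265]=0;red[:,335:]=0;red[:165]=0;red[240:]=0
n,l,s,c=cv2.connectedComponentsWithStats(red.astype(np.uint8));i=1+s[1:,4].argmax()
print(s[i],c[i]);q=P[l==i];q=q[(q[:,2]<.07)&(q[:,2]>-.01)]
print(np.median(q,0)); print(cv2.minAreaRect(q[:,:2].astype(np.float32)*1000)); q=q[q[:,2]>.045]; print(cv2.minAreaRect(q[:,:2].astype(np.float32)*1000))
o=ctrl.get_obs();print(o['clock'],o['joint_pos'],o['tool_pos'],o['eef_rot'])
E
```

```text
clock: 0.52
tool_pos: [0.2561, -0.5146, 0.2308]
eef_rot: [0.989, 0.145, -0.0, -0.001]
force: [-0.4, 0.6, -0.6]
finger_gap: 1.002
grip_force: 0.0
clock: 0.93
tool_pos: [0.3326, -0.4317, 0.2309]
eef_rot: [0.989, 0.145, -0.0, -0.0]
force: [0.3, 0.2, 0.4]
finger_gap: 1.002
grip_force: 0.0
clock: 1.35
tool_pos: [0.409, -0.3489, 0.231]
eef_rot: [0.989, 0.145, -0.0, -0.0]
force: [0.6, -0.4, 0.3]
finger_gap: 0.996
grip_force: 0.0
[ 270  173   60   61 2093] [298.87195413 203.84567606]
[ 0.56623698 -0.14054084  0.00398614]
((565.2640380859375, -138.24249267578125), (137.7499237060547, 139.8899688720703), 67.97358703613281)
((565.2640380859375, -138.24249267578125), (137.7499237060547, 139.8899688720703), 67.97358703613281)
1.35 [-9.14227533e-01  4.10962686e-01  1.65177450e+00 -5.94140358e-06
  1.07981828e+00  3.65826710e-01] [ 0.40897638 -0.34886513  0.23095693] [ 9.89451907e-01  1.44860938e-01 -2.37800013e-04 -4.18583509e-04]
```

```bash
python3 -m creep '[{"offset":[0.426,-0.895,0],"delta_rot":[0,0,0],"hand":1},{"offset":[0.426,-0.895,0],"delta_rot":[0,0,0],"hand":1},{"offset":[0.426,-0.895,0],"delta_rot":[0,0,0],"hand":1},{"offset":[0.426,-0.895,0],"delta_rot":[0,0,0],"hand":1},{"offset":[0.426,-0.895,0],"delta_rot":[0,0,0],"hand":1}]' >/dev/null
python3 -m creep '[{"offset":[0.426,-0.895,0],"delta_rot":[0,0,0],"hand":1},{"offset":[0.426,-0.895,0],"delta_rot":[0,0,0],"hand":1},{"offset":[0.426,-0.895,0],"delta_rot":[0,0,0],"hand":1},{"offset":[0.426,-0.895,0],"delta_rot":[0,0,0],"hand":1},{"offset":[0.426,-0.895,0],"delta_rot":[0,0,0],"hand":1}]' >/dev/null
python3 -m creep '[{"offset":[0.426,-0.895,0],"delta_rot":[0,0,0],"hand":1},{"offset":[0.426,-0.895,0],"delta_rot":[0,0,0],"hand":1},{"offset":[0.426,-0.895,0],"delta_rot":[0,0,0],"hand":1},{"offset":[0.426,-0.895,0],"delta_rot":[0,0,0],"hand":1},{"offset":[0.426,-0.895,0],"delta_rot":[0,0,0],"hand":1}]' >/dev/null
python3 -m creep '[{"offset":[0.426,-0.895,0],"delta_rot":[0,0,0],"hand":1},{"offset":[0.426,-0.895,0],"delta_rot":[0,0,0],"hand":1},{"offset":[0.426,-0.895,0],"delta_rot":[0,0,0],"hand":1},{"offset":[0.426,-0.895,0],"delta_rot":[0,0,0],"hand":1},{"offset":[0.426,-0.895,0],"delta_rot":[0,0,0],"hand":1}]' >/dev/null
python3 -m creep '[{"offset":[0.426,-0.895,0],"delta_rot":[0,0,0],"hand":1},{"offset":[0.426,-0.895,0],"delta_rot":[0,0,0],"hand":1},{"offset":[0.426,-0.895,0],"delta_rot":[0,0,0],"hand":1},{"offset":[0.426,-0.895,0],"delta_rot":[0,0,0],"hand":1},{"offset":[0.426,-0.895,0],"delta_rot":[0,0,0],"hand":1}]' >/dev/null
python3 -m creep '[{"offset":[0.426,-0.895,0],"delta_rot":[0,0,0],"hand":1},{"offset":[0.426,-0.895,0],"delta_rot":[0,0,0],"hand":1},{"offset":[0.426,-0.895,0],"delta_rot":[0,0,0],"hand":1},{"offset":[0.426,-0.895,0],"delta_rot":[0,0,0],"hand":1},{"offset":[0.426,-0.895,0],"delta_rot":[0,0,0],"hand":1}]'
python3 -m creep '[{"offset":[0,0,0],"delta_rot":[0,0,-0.868],"hand":1},{"offset":[0,0,0],"delta_rot":[0,0,-0.868],"hand":1},{"offset":[0,0,0],"delta_rot":[0,0,-0.868],"hand":1},{"offset":[0,0,0],"delta_rot":[0,0,-0.868],"hand":1},{"offset":[0,0,0],"delta_rot":[0,0,-0.868],"hand":1}]'
python3 -m creep '[{"offset":[0,0,0],"delta_rot":[0,0,-0.868],"hand":1},{"offset":[0,0,0],"delta_rot":[0,0,-0.868],"hand":1},{"offset":[0,0,0],"delta_rot":[0,0,-0.868],"hand":1},{"offset":[0,0,0],"delta_rot":[0,0,-0.868],"hand":1},{"offset":[0,0,0],"delta_rot":[0,0,-0.868],"hand":1}]' >/dev/null
python3 -m creep '[{"offset":[0,0,0],"delta_rot":[0,0,-0.868],"hand":1},{"offset":[0,0,0],"delta_rot":[0,0,-0.868],"hand":1},{"offset":[0,0,0],"delta_rot":[0,0,-0.868],"hand":1},{"offset":[0,0,0],"delta_rot":[0,0,-0.868],"hand":1},{"offset":[0,0,0],"delta_rot":[0,0,-0.868],"hand":1}]' >/dev/null
python3 -m creep '[{"offset":[0,0,0],"delta_rot":[0,0,-0.868],"hand":1},{"offset":[0,0,0],"delta_rot":[0,0,-0.868],"hand":1},{"offset":[0,0,0],"delta_rot":[0,0,-0.868],"hand":1},{"offset":[0,0,0],"delta_rot":[0,0,-0.868],"hand":1},{"offset":[0,0,0],"delta_rot":[0,0,-0.868],"hand":1}]' >/dev/null
python3 -m creep '[{"offset":[0,0,0],"delta_rot":[0,0,-0.868],"hand":0.5},{"offset":[0,0,0],"delta_rot":[0,0,-0.868],"hand":0.5},{"offset":[0,0,0],"delta_rot":[0,0,-0.868],"hand":0.5},{"offset":[0,0,0],"delta_rot":[0,0,-0.868],"hand":0.5},{"offset":[0,0,0],"delta_rot":[0,0,-0.868],"hand":0.5}]'
cat > look.py <<'E'
from h import *
import sys
o=ctrl.get_obs();print(o['clock'],o['joint_pos'].round(3),o['tool_pos'].round(4),o['eef_rot'].round(4))
m,im,d=cam('wrist');P=pts(m,d);np.savez('wrist',im=im,P=P,d=d,K=[m['fx'],m['fy'],m['cx'],m['cy']],T=m['world_to_cam'])
cv2.imwrite(sys.argv[1],im[...,::-1])
E
python3 look.py pics/w1.png
```

```text
clock: 3.85
tool_pos: [0.4991, 0.2386, 0.2309]
eef_rot: [0.989, 0.145, -0.001, 0.0]
force: [0.5, -0.9, 0.2]
finger_gap: 1.005
grip_force: 0.0
clock: 4.27
tool_pos: [0.499, 0.2378, 0.2308]
eef_rot: [0.918, 0.397, -0.001, -0.0]
force: [0.4, -0.7, 0.4]
finger_gap: 1.003
grip_force: 0.0
clock: 5.93
tool_pos: [0.4991, 0.2376, 0.2309]
eef_rot: [0.121, 0.993, -0.0, -0.001]
force: [1.2, 0.6, 0.5]
finger_gap: 0.502
grip_force: 0.0
5.9333 [ 0.242  0.431  1.615  0.     1.096 -1.087] [0.4991 0.2376 0.2309] [ 1.205e-01  9.927e-01 -2.000e-04 -5.000e-04]
```

View pics/w1.png

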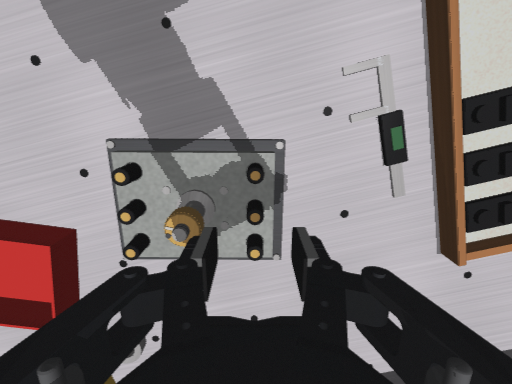

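The wrist view shows the right-hand column of bushes at (255,175), (255,212) and (255,252), and the nut at (183,226). I'll compute their world positions.

```bash
python3 - <<'E'
from h import *
z=np.load('wrist.npz');P=z['P'];Z=P[...,2];im=z['im']
r=np.zeros(Z.shape,bool);r[140:258,105:285]=1
def comp(m,t):
    n,l,s,c=cv2.connectedComponentsWithStats(m.astype(np.uint8))
    for i in range(1,n):
        if s[i,4]>15:
            q=P[l==i];
            rr=cv2.minEnclosingCircle(q[:,:2].astype(np.float32)*1000)
            print(t,s[i,4],c[i].round(0),np.median(q,0).round(4),rr)
hsv=cv2.cvtColor(im,cv2.COLOR_RGB2HSV)
br=r&(hsv[...,1]>110)&(hsv[...,2]>60)&(hsv[...,0]>8)&(hsv[...,0]<35)&(Z<.2)
comp(br&(Z>.045)&(Z<.058),'short');comp(br&(Z>.058)&(Z<.075),'bush');comp(r&(Z>.09)&(Z<.1105),'nut');comp(r&(Z>.112)&(Z<.12),'stud')
car=r&(Z>.026)&(Z<.033);print(cv2.minAreaRect(P[car][:,:2].astype(np.float32)*1000))
q=P[r&(Z>.09)&(Z<.1105)];print('nut top z',np.percentile(q[:,2],[5,25,50,75,95]))
c=cv2.resize(im[190:255,145:225],None,fx=7,fy=7,interpolation=cv2.INTER_CUBIC);cv2.imwrite('pics/nut1.png',c[...,::-1])
E
```

```text
short 78 [255. 175.] [0.5005 0.2373 0.0531] ((500.62615966796875, 237.23751831054688), 6.223666667938232)
bush 89 [119. 177.] [0.4613 0.0824 0.0654] ((461.4938659667969, 82.05323791503906), 6.785953998565674)
bush 79 [125. 217.] [0.5101 0.07   0.0654] ((509.9520263671875, 70.01425170898438), 6.569386005401611)
bush 76 [255. 217.] [0.5491 0.2252 0.0651] ((548.9654541015625, 224.97801208496094), 6.399441719055176)
bush 74 [130. 253.] [0.5584 0.0579 0.0654] ((558.4089965820312, 58.05449676513672), 6.784078598022461)
bush 69 [254. 253.] [0.5978 0.2131 0.0654] ((597.1719360351562, 213.1704864501953), 6.335881233215332)
nut 860 [184. 224.] [0.5222 0.1534 0.1045] ((529.03466796875, 148.31532287597656), 20.991418838500977)
stud 207 [180. 234.] [0.5285 0.149  0.1165] ((529.2207641601562, 148.37315368652344), 8.609818458557129)
((529.38720703125, 147.87759399414062), (210.55987548828125, 150.46275329589844), 75.83080291748047)
nut top z [0.09329617 0.10311579 0.10452773 0.10517073 0.10624971]
```

View pics/nut1.png

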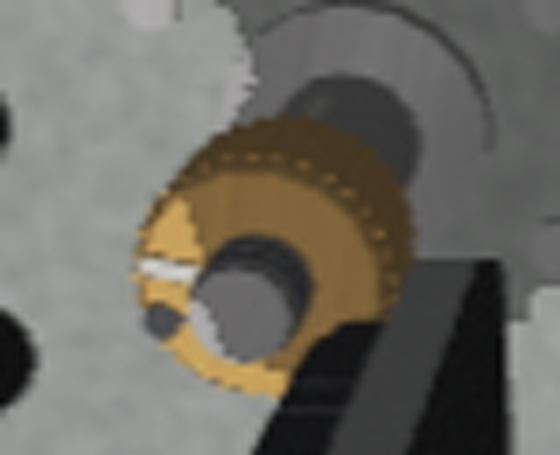

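The mean of the two measurements puts the nest at (0.5292, 0.1482) with yaw -14.1°, and the short bush at (0.5006, 0.2373). The nut has its white mark at (165,270) in the crop. Its top is about 1.5 mm above the bottomed height. I'll descend onto the bush now.

```bash
python3 -m creep '[{"offset":[-0.075,0,0.95],"delta_rot":[0,0,0],"hand":0.5},{"offset":[0,0,0.95],"delta_rot":[0,0,0],"hand":0.5},{"offset":[0,0,0.95],"delta_rot":[0,0,0],"hand":0.5},{"offset":[0,0,0.95],"delta_rot":[0,0,0],"hand":0.5},{"offset":[0,0,0.95],"delta_rot":[0,0,0],"hand":0.5}]'
python3 -m creep '[{"offset":[0,0,0.95],"delta_rot":[0,0,0],"hand":0.5},{"offset":[0,0,0.95],"delta_rot":[0,0,0],"hand":0.5},{"offset":[0,0,0.95],"delta_rot":[0,0,0],"hand":0.5},{"offset":[0,0,0.95],"delta_rot":[0,0,0],"hand":0.5},{"offset":[0,0,0.95],"delta_rot":[0,0,0],"hand":0.5}]'
python3 -m creep '[{"offset":[0,0,0.3],"delta_rot":[0,0,0],"hand":0.5},{"offset":[0,0,0.15],"delta_rot":[0,0,0],"hand":0.5},{"offset":[0,0,0],"delta_rot":[0,0,0],"hand":0.5}]'
python3 -m creep '[{"offset":[0,0,0],"delta_rot":[0,0,0],"hand":0},{"offset":[0,0,0],"delta_rot":[0,0,0],"hand":0},{"offset":[0,0,0],"delta_rot":[0,0,0],"hand":0},{"offset":[0,0,0],"delta_rot":[0,0,0],"hand":0},{"offset":[0,0,0],"delta_rot":[0,0,0],"hand":0}]'
```

```text
clock: 6.4
tool_pos: [0.5007, 0.2373, 0.1353]
eef_rot: [0.124, 0.992, -0.0, -0.0]
force: [-0.4, -0.1, -0.5]
finger_gap: 0.501
grip_force: 0.0
clock: 6.82
tool_pos: [0.5008, 0.2373, 0.0402]
eef_rot: [0.124, 0.992, -0.0, -0.0]
force: [0.5, -0.1, -0.1]
finger_gap: 0.503
grip_force: 0.0
clock: 7.07
tool_pos: [0.5007, 0.2373, 0.0319]
eef_rot: [0.124, 0.992, -0.0, -0.0]
force: [0.3, 0.5, -0.1]
finger_gap: 0.495
grip_force: 0.0
clock: 7.48
tool_pos: [0.5018, 0.2376, 0.0336]
eef_rot: [0.123, 0.992, 0.0, 0.001]
force: [-0.8, 0.4, 5.2]
finger_gap: 0.23
grip_force: 59.1
```

```bash
python3 -m creep '[{"offset":[0,0,-0.5],"delta_rot":[0,0,0],"hand":0},{"offset":[0,0,-0.9],"delta_rot":[0,0,0],"hand":0},{"offset":[0,0,-0.9],"delta_rot":[0,0,0],"hand":0},{"offset":[0,0,-0.9],"delta_rot":[0,0,0],"hand":0},{"offset":[0,0,-0.9],"delta_rot":[0,0,0],"hand":0}]'
python3 -m creep '[{"offset":[0,0,-0.9],"delta_rot":[0,0,0],"hand":0},{"offset":[0,0,-0.9],"delta_rot":[0,0,0],"hand":0},{"offset":[0,0,-0.9],"delta_rot":[0,0,0],"hand":0},{"offset":[0,0,-0.5],"delta_rot":[0,0,0],"hand":0},{"offset":[0,0,0],"delta_rot":[0,0,0],"hand":0}]'
python3 look.py pics/w2.png
```

```text
clock: 7.9
tool_pos: [0.5006, 0.2372, 0.1156]
eef_rot: [0.123, 0.992, -0.0, -0.0]
force: [0.7, -0.6, 0.4]
finger_gap: 0.229
grip_force: 58.9
clock: 8.32
tool_pos: [0.5022, 0.2377, 0.181]
eef_rot: [0.123, 0.992, 0.001, 0.002]
force: [0.5, 0.1, -1.0]
finger_gap: 0.231
grip_force: 58.9
8.3167 [ 0.241  0.499  1.663  0.     0.975 -1.083] [0.5022 0.2377 0.181 ] [0.123  0.9924 0.001  0.0025]
```

View pics/w2.png

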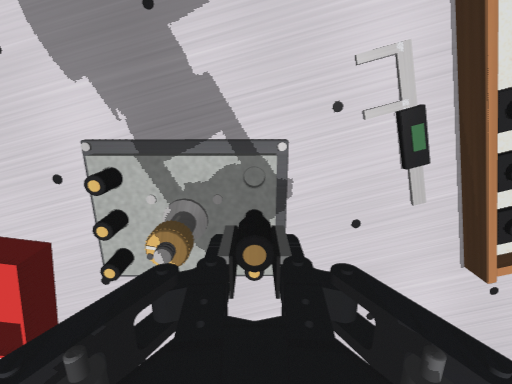

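The bush is held at (254,255) and its pocket at (254,177) is empty. I'll carry it to the bin.

```bash
python3 -m creep '[{"offset":[-0.385,-0.873,0],"delta_rot":[0,0,0],"hand":0},{"offset":[-0.385,-0.873,0],"delta_rot":[0,0,0],"hand":0},{"offset":[-0.385,-0.873,0],"delta_rot":[0,0,0],"hand":0},{"offset":[-0.385,-0.873,0],"delta_rot":[0,0,0],"hand":0},{"offset":[-0.385,-0.873,0],"delta_rot":[0,0,0],"hand":0}]' >/dev/null
python3 -m creep '[{"offset":[-0.385,-0.873,0],"delta_rot":[0,0,0],"hand":0},{"offset":[-0.385,-0.873,0],"delta_rot":[0,0,0],"hand":0},{"offset":[-0.385,-0.873,0],"delta_rot":[0,0,0],"hand":0},{"offset":[-0.385,-0.873,0],"delta_rot":[0,0,0],"hand":0},{"offset":[-0.385,-0.873,0],"delta_rot":[0,0,0],"hand":0}]' >/dev/null
python3 -m creep '[{"offset":[-0.385,-0.873,0],"delta_rot":[0,0,0],"hand":0},{"offset":[-0.385,-0.873,0],"delta_rot":[0,0,0],"hand":0},{"offset":[-0.385,-0.873,0],"delta_rot":[0,0,0],"hand":0},{"offset":[-0.385,-0.873,0],"delta_rot":[0,0,0],"hand":0},{"offset":[-0.385,-0.873,0],"delta_rot":[0,0,0],"hand":0}]' >/dev/null
python3 -m creep '[{"offset":[-0.385,-0.873,0],"delta_rot":[0,0,0],"hand":0},{"offset":[-0.385,-0.873,0],"delta_rot":[0,0,0],"hand":0},{"offset":[-0.385,-0.873,0],"delta_rot":[0,0,0],"hand":0},{"offset":[-0.385,-0.873,0],"delta_rot":[0,0,0],"hand":0},{"offset":[-0.385,-0.873,0],"delta_rot":[0,0,0],"hand":0}]'
python3 -m creep '[{"offset":[0,0,0],"delta_rot":[0,0,0],"hand":0},{"offset":[0,0,0.95],"delta_rot":[0,0,0],"hand":0},{"offset":[0,0,0.95],"delta_rot":[0,0,0],"hand":0},{"offset":[0,0,0.95],"delta_rot":[0,0,0],"hand":0},{"offset":[0,0,0.95],"delta_rot":[0,0,0],"hand":0}]'
python3 -m creep '[{"offset":[0,0,0.95],"delta_rot":[0,0,0],"hand":0},{"offset":[0,0,0.95],"delta_rot":[0,0,0],"hand":0},{"offset":[0,0,0.95],"delta_rot":[0,0,0],"hand":0},{"offset":[0,0,0.5],"delta_rot":[0,0,0],"hand":0},{"offset":[0,0,0],"delta_rot":[0,0,0],"hand":0}]'
```

```text
clock: 10.03
tool_pos: [0.5639, -0.1394, 0.1766]
eef_rot: [0.123, 0.992, 0.001, -0.002]
force: [-0.0, 0.0, -0.2]
finger_gap: 0.231
grip_force: 58.9
clock: 10.45
tool_pos: [0.5638, -0.1378, 0.1004]
eef_rot: [0.123, 0.992, 0.001, -0.001]
force: [0.4, 0.2, -0.2]
finger_gap: 0.226
grip_force: 58.9
clock: 10.87
tool_pos: [0.5624, -0.1373, 0.0323]
eef_rot: [0.123, 0.992, 0.001, -0.003]
force: [-0.5, -0.3, -0.9]
finger_gap: 0.229
grip_force: 58.9
```

```bash
python3 -m creep '[{"offset":[0,0,0],"delta_rot":[0,0,0],"hand":0.5},{"offset":[0,0,0],"delta_rot":[0,0,0],"hand":0.6},{"offset":[0,0,0],"delta_rot":[0,0,0],"hand":0.6},{"offset":[0,0,0],"delta_rot":[0,0,0],"hand":0.6},{"offset":[0,0,0],"delta_rot":[0,0,0],"hand":0.6}]'
python3 -m creep '[{"offset":[0,0,-0.5],"delta_rot":[0,0,0],"hand":0.6},{"offset":[0,0,-0.95],"delta_rot":[0,0,0],"hand":0.6},{"offset":[0,0,-0.95],"delta_rot":[0,0,0],"hand":0.6},{"offset":[0,0,-0.95],"delta_rot":[0,0,0],"hand":0.6},{"offset":[0,0,-0.95],"delta_rot":[0,0,0],"hand":0.6}]'
python3 -m creep '[{"offset":[0,0,-0.95],"delta_rot":[0,0,0],"hand":0.8},{"offset":[0,0,-0.95],"delta_rot":[0,0,0],"hand":0.8},{"offset":[0,0,-0.95],"delta_rot":[0,0,0],"hand":0.8},{"offset":[0,0,-0.95],"delta_rot":[0,0,0],"hand":0.8},{"offset":[0,0,0],"delta_rot":[0,0,0],"hand":0.8}]'
python3 look.py pics/w3.png
python3 - <<'E'
from h import *
m,im,d=cam('top');P=pts(m,d)
c=np.hstack([im[165:245,260:340],im[175:255,160:240]]);cv2.imwrite('pics/bin.png',cv2.resize(c,None,fx=4,fy=4,interpolation=cv2.INTER_CUBIC)[...,::-1])
E
```

```text
clock: 11.28
tool_pos: [0.5655, -0.1392, 0.0363]
eef_rot: [0.123, 0.992, -0.0, 0.001]
force: [-0.4, 1.2, 0.3]
finger_gap: 0.601
grip_force: 0.0
clock: 11.7
tool_pos: [0.5649, -0.1389, 0.1232]
eef_rot: [0.123, 0.992, -0.0, 0.0]
force: [0.1, 0.2, 0.2]
finger_gap: 0.599
grip_force: 0.0
clock: 12.12
tool_pos: [0.5673, -0.1399, 0.2023]
eef_rot: [0.123, 0.992, -0.001, 0.004]
force: [0.8, -1.2, 1.1]
finger_gap: 0.807
grip_force: 0.0
12.1167 [-0.433  0.504  1.574  0.     1.054 -1.757] [ 0.5673 -0.1399  0.2023] [ 0.123   0.9924 -0.0014  0.0045]
```

View pics/w3.png

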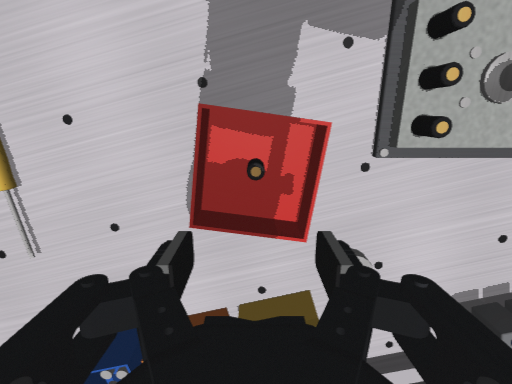

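The bush is standing mid-bin at (255,168). I'll move over the nut and wind the wrist back.

```bash
python3 -m creep '[{"offset":[0.351,0.9,0],"delta_rot":[0,0,0],"hand":0.8},{"offset":[0.351,0.9,0],"delta_rot":[0,0,0],"hand":0.8},{"offset":[0.351,0.9,0],"delta_rot":[0,0,0],"hand":0.8},{"offset":[0.351,0.9,0],"delta_rot":[0,0,0],"hand":0.8},{"offset":[0.351,0.9,0],"delta_rot":[0,0,0],"hand":0.8}]' >/dev/null
python3 -m creep '[{"offset":[0.351,0.9,0],"delta_rot":[0,0,0],"hand":0.8},{"offset":[0.351,0.9,0],"delta_rot":[0,0,0],"hand":0.8},{"offset":[0.351,0.9,0],"delta_rot":[0,0,0],"hand":0.8},{"offset":[0.351,0.9,0],"delta_rot":[0,0,0],"hand":0.8},{"offset":[0.351,0.9,0],"delta_rot":[0,0,0],"hand":0.8}]' >/dev/null
python3 -m creep '[{"offset":[0.351,0.9,0],"delta_rot":[0,0,0],"hand":0.8},{"offset":[0.351,0.9,0],"delta_rot":[0,0,0],"hand":0.8},{"offset":[0.351,0.9,0],"delta_rot":[0,0,0],"hand":0.8},{"offset":[0.351,0.9,0],"delta_rot":[0,0,0],"hand":0.8},{"offset":[0.351,0.9,0],"delta_rot":[0,0,0],"hand":0.8}]'
python3 -m creep '[{"offset":[0,0,0],"delta_rot":[0,0,-0.9],"hand":0.8},{"offset":[0,0,0],"delta_rot":[0,0,-0.9],"hand":0.8},{"offset":[0,0,0],"delta_rot":[0,0,-0.9],"hand":0.8},{"offset":[0,0,0],"delta_rot":[0,0,-0.9],"hand":0.8},{"offset":[0,0,0],"delta_rot":[0,0,-0.9],"hand":0.8}]' >/dev/null
python3 -m creep '[{"offset":[0,0,0],"delta_rot":[0,0,-0.9],"hand":0.8},{"offset":[0,0,0],"delta_rot":[0,0,-0.9],"hand":0.8},{"offset":[0,0,0],"delta_rot":[0,0,-0.9],"hand":0.8},{"offset":[0,0,0],"delta_rot":[0,0,-0.9],"hand":0.8},{"offset":[0,0,0],"delta_rot":[0,0,-0.9],"hand":0.8}]' >/dev/null
python3 -m creep '[{"offset":[0,0,0],"delta_rot":[0,0,-0.9],"hand":0.8},{"offset":[0,0,0],"delta_rot":[0,0,-0.9],"hand":0.8},{"offset":[0,0,0],"delta_rot":[0,0,0],"hand":0.8},{"offset":[0,0,0],"delta_rot":[0,0,0],"hand":0.8}]'
python3 look.py pics/w4.png
```

```text
clock: 13.47
tool_pos: [0.5274, 0.1494, 0.1959]
eef_rot: [0.123, 0.992, -0.0, -0.002]
force: [0.1, -0.4, 0.2]
finger_gap: 0.807
grip_force: 0.0
clock: 14.63
tool_pos: [0.5279, 0.1485, 0.1963]
eef_rot: [-0.5, 0.866, 0.001, -0.001]
force: [0.8, 0.6, 1.0]
finger_gap: 0.801
grip_force: 0.0
14.6333 [ 0.07   0.471  1.661 -0.     1.012 -2.547] [0.5279 0.1485 0.1963] [-4.997e-01  8.662e-01  5.000e-04 -1.100e-03]
```

View pics/w4.png

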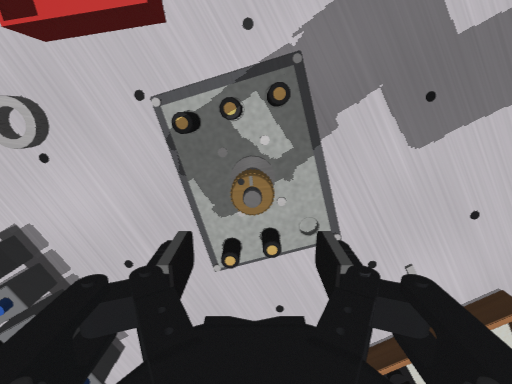

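Nut at (252,195), nearly centred between the fingers; the five good bushes are undisturbed. I'll descend and grip.

```bash
python3 -m creep '[{"offset":[-0.02,-0.065,0.9],"delta_rot":[0,0,0],"hand":0.8},{"offset":[0,0,0.9],"delta_rot":[0,0,0],"hand":0.8},{"offset":[0,0,0.9],"delta_rot":[0,0,0],"hand":0.8},{"offset":[0,0,0.9],"delta_rot":[0,0,0],"hand":0.8},{"offset":[0,0,0.9],"delta_rot":[0,0,0],"hand":0.8}]'
python3 -m creep '[{"offset":[0,0,0.9],"delta_rot":[0,0,0],"hand":0.8},{"offset":[0,0,0.7],"delta_rot":[0,0,0],"hand":0.8},{"offset":[0,0,0],"delta_rot":[0,0,0],"hand":0.8},{"offset":[0,0,0],"delta_rot":[0,0,0],"hand":0.8}]'
python3 -m creep '[{"offset":[0,0,0],"delta_rot":[0,0,0],"hand":0},{"offset":[0,0,0],"delta_rot":[0,0,0],"hand":0},{"offset":[0,0,0],"delta_rot":[0,0,0],"hand":0},{"offset":[0,0,0],"delta_rot":[0,0,0],"hand":0},{"offset":[0,0,0],"delta_rot":[0,0,0],"hand":0}]'
python3 -c "
from h import *
o=ctrl.get_obs();print(o['joint_pos'].round(3),o['moment'],o['tau'])"
```

```text
clock: 15.1
tool_pos: [0.5299, 0.1483, 0.1063]
eef_rot: [-0.5, 0.866, 0.0, -0.0]
force: [0.6, -0.0, 0.3]
finger_gap: 0.797
grip_force: 0.0
clock: 15.43
tool_pos: [0.5295, 0.1483, 0.0746]
eef_rot: [-0.5, 0.866, 0.001, -0.001]
force: [0.5, -1.3, 0.8]
finger_gap: 0.802
grip_force: 0.0
clock: 15.85
tool_pos: [0.5303, 0.1487, 0.0767]
eef_rot: [-0.501, 0.866, -0.0, 0.001]
force: [-1.4, 1.0, 6.5]
finger_gap: 0.445
grip_force: 59.7
[ 7.000e-02  6.570e-01  1.745e+00  1.000e-03  7.380e-01 -2.550e+00] [ 0.24795369  0.34538815 -0.05013579] [ -0.95422804 -39.18908    -10.16327798  -0.34721732  -0.52270358
  -0.07455341]
```

```bash
cat > st.py <<'E'
from h import *
o=ctrl.get_obs();q=o['eef_rot'];print('t',round(o['clock'],2),'yaw',round(np.degrees(2*np.arctan2(q[1],q[0])),2),'q6',o['joint_pos'][5].round(3),'p',o['tool_pos'].round(4),'F',o['force'].round(1),'M',o['moment'].round(3),'tau6',o['tau'][5].round(3),'grip',round(o['grip_force'],1),round(o['finger_gap'],3))
E
python3 -m creep '[{"offset":[0,0,0.004],"delta_rot":[0,0,0.8],"hand":0},{"offset":[0,0,0.004],"delta_rot":[0,0,0.8],"hand":0},{"offset":[0,0,0.004],"delta_rot":[0,0,0.8],"hand":0},{"offset":[0,0,0.004],"delta_rot":[0,0,0.8],"hand":0},{"offset":[0,0,0.004],"delta_rot":[0,0,0.8],"hand":0}]' >/dev/null
python3 st.py
python3 -m creep '[{"offset":[0,0,0.004],"delta_rot":[0,0,0.8],"hand":0},{"offset":[0,0,0.004],"delta_rot":[0,0,0.8],"hand":0},{"offset":[0,0,0.004],"delta_rot":[0,0,0.8],"hand":0},{"offset":[0,0,0.004],"delta_rot":[0,0,0.8],"hand":0},{"offset":[0,0,0.004],"delta_rot":[0,0,0.8],"hand":0}]' >/dev/null
python3 st.py
```

```text
t 16.27 yaw 212.38 q6 -2.066 p [0.5305 0.1485 0.0764] F [-1.8 -0.   7.3] M [0.039 0.304 0.119] tau6 -0.642 grip 59.7 0.45
t 16.68 yaw 184.89 q6 -1.586 p [0.5306 0.1483 0.0761] F [-2.  -0.8  6.5] M [-0.047  0.326  0.138] tau6 -0.641 grip 59.7 0.448
```

```bash
python3 -m creep '[{"offset":[0,0,0.004],"delta_rot":[0,0,0.8],"hand":0},{"offset":[0,0,0.004],"delta_rot":[0,0,0.8],"hand":0},{"offset":[0,0,0.004],"delta_rot":[0,0,0.8],"hand":0},{"offset":[0,0,0.004],"delta_rot":[0,0,0.8],"hand":0},{"offset":[0,0,0.004],"delta_rot":[0,0,0.8],"hand":0}]' >/dev/null
python3 st.py
```

```text
t 17.1 yaw 157.4 q6 -1.106 p [0.5305 0.148  0.0757] F [-1.3 -1.7  9.2] M [-0.291  0.356  0.157] tau6 -0.64 grip 59.8 0.451
```

```bash
python3 -m creep '[{"offset":[0,0,0.003],"delta_rot":[0,0,0.6],"hand":0},{"offset":[0,0,0.003],"delta_rot":[0,0,0.6],"hand":0},{"offset":[0,0,0.003],"delta_rot":[0,0,0.6],"hand":0}]' >/dev/null
python3 st.py
```

```text
t 17.35 yaw 145.1 q6 -0.891 p [0.5305 0.1479 0.0756] F [-2.3 -0.5  8.6] M [-0.292  0.407  0.131] tau6 -0.456 grip 59.8 0.448
```

Turned 1.66 rad so far, and the torque is still just the drag. I'll continue in small bites.

```bash
python3 -m creep '[{"offset":[0,0,0.003],"delta_rot":[0,0,0.6],"hand":0},{"offset":[0,0,0.003],"delta_rot":[0,0,0.6],"hand":0},{"offset":[0,0,0.003],"delta_rot":[0,0,0.6],"hand":0}]' >/dev/null
python3 st.py
```

```text
t 17.6 yaw 132.72 q6 -0.675 p [0.5304 0.1478 0.0754] F [-2.5 -2.5  9.9] M [-0.412  0.458  0.131] tau6 -0.456 grip 59.9 0.446
```

```bash
python3 -m creep '[{"offset":[0,0,0.003],"delta_rot":[0,0,0.6],"hand":0},{"offset":[0,0,0.003],"delta_rot":[0,0,0.6],"hand":0},{"offset":[0,0,0.003],"delta_rot":[0,0,0.6],"hand":0}]' >/dev/null
python3 st.py
```

```text
t 17.85 yaw 120.35 q6 -0.459 p [0.5302 0.1477 0.0753] F [-2.3 -2.7  9.8] M [-0.349  0.439  0.158] tau6 -0.456 grip 59.9 0.449
```

```bash
python3 -m creep '[{"offset":[0,0,0.003],"delta_rot":[0,0,0.6],"hand":0},{"offset":[0,0,0.003],"delta_rot":[0,0,0.6],"hand":0},{"offset":[0,0,0.003],"delta_rot":[0,0,0.6],"hand":0}]' >/dev/null
python3 st.py
```

```text
t 18.1 yaw 107.98 q6 -0.243 p [0.5301 0.1477 0.0751] F [-2.9 -2.1  9.8] M [-0.438  0.475  0.145] tau6 -0.457 grip 60.0 0.448
```

```bash
python3 -m creep '[{"offset":[0,0,0.003],"delta_rot":[0,0,0.6],"hand":0},{"offset":[0,0,0.003],"delta_rot":[0,0,0.6],"hand":0},{"offset":[0,0,0.003],"delta_rot":[0,0,0.6],"hand":0}]' >/dev/null
python3 st.py
```

```text
t 18.35 yaw 95.6 q6 -0.027 p [0.53   0.1477 0.0749] F [-2.1 -2.9 10.5] M [-0.4    0.557  0.161] tau6 -0.457 grip 60.0 0.449
```

```bash
python3 -m creep '[{"offset":[0,0,0.003],"delta_rot":[0,0,0.6],"hand":0},{"offset":[0,0,0.003],"delta_rot":[0,0,0.6],"hand":0},{"offset":[0,0,0.003],"delta_rot":[0,0,0.6],"hand":0}]' >/dev/null
python3 st.py
```

```text
t 18.6 yaw 83.22 q6 0.189 p [0.5299 0.1476 0.0748] F [-3.5 -2.8 11.2] M [-0.401  0.594  0.129] tau6 -0.457 grip 60.0 0.449
```

```bash
python3 -m creep '[{"offset":[0,0,0.003],"delta_rot":[0,0,0.6],"hand":0},{"offset":[0,0,0.003],"delta_rot":[0,0,0.6],"hand":0},{"offset":[0,0,0.003],"delta_rot":[0,0,0.6],"hand":0}]' >/dev/null
python3 st.py
```

```text
t 18.85 yaw 70.84 q6 0.405 p [0.5297 0.1477 0.0746] F [-2.6 -2.6 11.2] M [-0.338  0.624  0.112] tau6 -0.458 grip 60.1 0.45
```

```bash
python3 -m creep '[{"offset":[0,0,0.003],"delta_rot":[0,0,0.6],"hand":0},{"offset":[0,0,0.003],"delta_rot":[0,0,0.6],"hand":0},{"offset":[0,0,0.003],"delta_rot":[0,0,0.6],"hand":0}]' >/dev/null
python3 st.py
```

```text
t 19.1 yaw 58.47 q6 0.621 p [0.5296 0.1477 0.0745] F [-3.3 -1.4 11.4] M [-0.333  0.621  0.127] tau6 -0.458 grip 60.1 0.446
```

```bash
python3 -m creep '[{"offset":[0,0,0.003],"delta_rot":[0,0,0.6],"hand":0},{"offset":[0,0,0.003],"delta_rot":[0,0,0.6],"hand":0},{"offset":[0,0,0.003],"delta_rot":[0,0,0.6],"hand":0}]' >/dev/null
python3 st.py
```

```text
t 19.35 yaw 46.48 q6 0.833 p [0.5296 0.1478 0.0744] F [-3.8  0.  10.8] M [-0.02   0.684  1.619] tau6 0.944 grip 60.5 0.448
```

```bash
python3 -m creep '[{"offset":[0,0,0.003],"delta_rot":[0,0,0.6],"hand":0},{"offset":[0,0,0.003],"delta_rot":[0,0,0.6],"hand":0},{"offset":[0,0,0.003],"delta_rot":[0,0,0.6],"hand":0}]' >/dev/null
python3 st.py
```

```text
t 19.6 yaw 33.99 q6 1.05 p [0.5308 0.1487 0.0742] F [-2.1  1.5  9.5] M [0.213 0.345 1.153] tau6 0.343 grip 59.8 0.449
```

The torque jumped to 1.6 N m and the grip then slipped, so the nut has bottomed while gripped. I'll hold for a moment, then back off 90°.

```bash
python3 -m creep '[{"offset":[0,0,0],"delta_rot":[0,0,0],"hand":0},{"offset":[0,0,0],"delta_rot":[0,0,0],"hand":0}]' >/dev/null
python3 st.py
python3 -m creep '[{"offset":[0,0,0],"delta_rot":[0,0,-0.2],"hand":0},{"offset":[0,0,-0.004],"delta_rot":[0,0,-0.8],"hand":0},{"offset":[0,0,-0.004],"delta_rot":[0,0,-0.8],"hand":0},{"offset":[0,0,-0.004],"delta_rot":[0,0,-0.8],"hand":0},{"offset":[0,0,-0.004],"delta_rot":[0,0,-0.8],"hand":0}]' >/dev/null
python3 st.py
python3 -m creep '[{"offset":[0,0,-0.004],"delta_rot":[0,0,-0.8],"hand":0},{"offset":[0,0,-0.004],"delta_rot":[0,0,-0.8],"hand":0},{"offset":[0,0,-0.004],"delta_rot":[0,0,-0.8],"hand":0},{"offset":[0,0,-0.004],"delta_rot":[0,0,-0.8],"hand":0},{"offset":[0,0,-0.004],"delta_rot":[0,0,-0.8],"hand":0}]' >/dev/null
python3 st.py
python3 -m creep '[{"offset":[0,0,-0.004],"delta_rot":[0,0,-0.8],"hand":0},{"offset":[0,0,-0.004],"delta_rot":[0,0,-0.8],"hand":0},{"offset":[0,0,-0.004],"delta_rot":[0,0,-0.8],"hand":0},{"offset":[0,0,-0.004],"delta_rot":[0,0,-0.8],"hand":0},{"offset":[0,0,-0.004],"delta_rot":[0,0,-0.8],"hand":0}]' >/dev/null
python3 st.py
```

```text
t 19.77 yaw 34.18 q6 1.047 p [0.5308 0.1487 0.0742] F [-3.2  2.   8.9] M [0.24  0.393 1.016] tau6 1.06 grip 59.8 0.446
t 20.18 yaw 57.44 q6 0.638 p [0.5305 0.149  0.0745] F [-2.3  2.3  9. ] M [ 0.382  0.388 -0.145] tau6 0.626 grip 59.7 0.446
t 20.6 yaw 84.94 q6 0.158 p [0.5301 0.1492 0.0748] F [-3.7  2.   7.9] M [ 0.468  0.449 -0.163] tau6 0.626 grip 59.7 0.448
t 21.02 yaw 112.44 q6 -0.322 p [0.5297 0.1491 0.0751] F [-4.1  2.2  9.2] M [ 0.37   0.52  -0.083] tau6 0.627 grip 59.7 0.449
```

```bash
python3 -m creep '[{"offset":[0,0,-0.004],"delta_rot":[0,0,-0.8],"hand":0},{"offset":[0,0,-0.004],"delta_rot":[0,0,-0.8],"hand":0},{"offset":[0,0,0],"delta_rot":[0,0,-0.2],"hand":0},{"offset":[0,0,0],"delta_rot":[0,0,0],"hand":0},{"offset":[0,0,0],"delta_rot":[0,0,0],"hand":0}]' >/dev/null
python3 st.py; python3 look.py pics/w5.png
python3 - <<'E'
from h import *
m,im,d=cam('top')
c=np.hstack([im[175:255,160:260],im[165:245,260:340]]);cv2.imwrite('pics/end.png',cv2.resize(c,None,fx=4,fy=4,interpolation=cv2.INTER_CUBIC)[...,::-1])
E
```

```text
t 21.43 yaw 124.6 q6 -0.534 p [0.5295 0.149  0.0752] F [-3.6  2.7 10.2] M [0.39  0.482 0.012] tau6 0.008 grip 59.7 0.448
21.4333 [ 7.100e-02  6.600e-01  1.746e+00  1.000e-03  7.360e-01 -5.340e-01] [0.5295 0.149  0.0752] [ 4.649e-01  8.854e-01  3.000e-04 -3.000e-04]
```

View pics/w5.png

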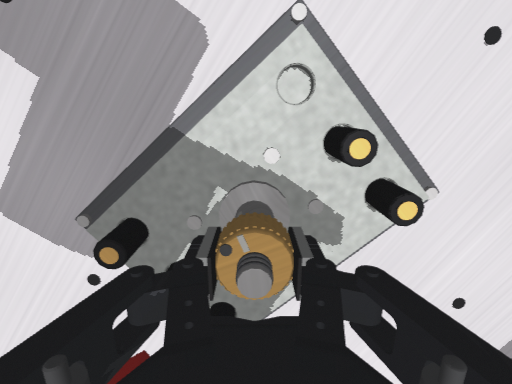

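The nut at (255,258) is still gripped. Its mark at (242,241) is offset only by the roughly 12° the grip slipped at the stop, so it stands 90° back. All visible bushes are seated, so I'll hand in.

```bash
python3 -c "
from station import ctrl
print(ctrl.sign_off())"
```

```text
the job is handed in; nothing more can be done
None
```

I handed the job in at about 21 s of the 61 s: the short bush is in the red reject bin, and the nut was bottomed, backed off about 90°, and is still gripped at about 60 N; the hand-in returned no verdict.

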